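Refill a ratchet-pusher channel in the dispensary

TASK

First clear the leftover jar out of the feed channel into the red basket, then stand every white carton upright in the channel between the blue pusher and the sprung end plate, their 64 mm sides across the channel. Then work the ratchet lever with repeated full strokes, never pushing the pusher by hand, and stop as soon as the row has clearly pressed the end plate back (by at least 5 mm, never more than 26 mm). Finally take the grey stock card from its wooden stand and push it upright right down into the slot of the card holder behind the end plate. Leave the brown bottle among the cartons standing where it is.

Things in the scene. Friction and masses are not known exactly. Their poses are not given: they have to be found in the camera images.
- channel: grey fixed feed channel; origin on the bench, on the centre line, at the pusher's start face. y: the way the pusher advances; z up. Row space: y 0 to 258 mm, floor 8 mm over the bench, 76 mm wide between walls (tops at 33 mm). Behind (y -41 to -126 mm): ratchet housing with the lever, 60 mm high; low rack on to y -340 mm. Beyond the end plate, y 317 to 362 mm: card holder. Turned up to 0.1 rad
- pusher (a joint): position of the blue pusher along the channel, m: 0 fully back (start), grows towards the end plate, at most 0.185. A holding pawl keeps it from going back. Each full stroke of the lever moves it one tooth, 14 mm
- pusher_face (a point): the blue pusher plate, 66 mm wide, 6 mm thick, its top 61 mm above the bench; this point is the middle of its front face, 36 mm above the bench; it moves with the pusher. It must only be moved by the lever
- gate (a joint): how far the aluminium end plate has been pressed back against its spring, m: 0 when nothing presses on it, grows as the pusher squeezes the row, at most 0.045 (spring 0.22 N per mm)
- gate_face (a point): centre of the face of the sprung aluminium end plate that looks to the cartons (plate 66 mm wide, 6 mm thick, its top 61 mm above the bench); it moves with the plate
- lever (a joint): angle of the ratchet lever, rad: 0 at rest, leaning away from the row; 0.6 at its end stop, leaning to the row. A spring returns it to 0. One full stroke to the stop moves the pusher one tooth; a short one may move nothing. It must come right back before the next. Needs up to about 10 N at the bar
- lever_bar (a point): centre of the black cross-bar on top of the lever, 16 mm thick, 84 mm long across the channel, about 150 mm above the bench, 100 mm from the lever's pivot (55 mm above the bench, channel x 0, y -76 mm). It swings about 59 mm along the channel's y and is pushed from its side away from the row
- old_jar_mid (a point): centre of the leftover white tablet jar, 54 mm across, 82 mm high, standing upright in the channel between pusher and end plate at the start; its z axis points up through the lid
- basket: the red open slatted basket, inside 190 mm (own x) by 170 mm (own y), rim 85 mm above the bench, floor 5 mm thick; fixed; origin on the bench under its centre
- card_mid (a point): centre of the stock card, a stiff grey plastic plate 80 mm wide (own x), 8 mm thick (own y), 110 mm high (own z); at the start it stands upright in the slot of a wooden stand (top 35 mm above the bench), its foot 8 mm above the bench. Either side may face the row
- card_slot (a point): middle of the bottom of the slot of the card holder, 8 mm above the bench; axes as the channel's. The slot is 88 mm long (x), 13 mm wide (y), 47 mm deep (its rim is 55 mm above the bench), open at the top
- amber_bottle: a brown bottle 48 mm across and 105 mm high among the cartons; not part of the job; origin at its foot
- carton_a_mid (a point): centre of a white medicine carton, 64 mm wide (own x), 46 mm thick (own y), 62 mm high (own z); it stands upright on the bench in front of the channel at the start. None when it is absent from this run
- carton_b_mid (a point): centre of a white medicine carton, 64 mm wide (own x), 50 mm thick (own y), 66 mm high (own z); it stands upright on the bench in front of the channel at the start. None when it is absent from this run
- carton_c_mid (a point): centre of a white medicine carton, 64 mm wide (own x), 54 mm thick (own y), 70 mm high (own z); it stands upright on the bench in front of the channel at the start. None when it is absent from this run
- carton_d_mid (a point): centre of a white medicine carton, 64 mm wide (own x), 58 mm thick (own y), 74 mm high (own z); it stands upright on the bench in front of the channel at the start. None when it is absent from this run

How it is judged:
By the outcome, as a careful person would: the job done as asked, in the order asked, and still so for the second after the job is handed in, with the robot touching nothing.
Of carton_a, carton_b, carton_c, carton_d only 2 to 4 are there at a start; the rules pass over those that are not, and their reading is None.
At some moment in a run one of carton_a, carton_b, carton_c, carton_d may be knocked a few centimetres aside while the robot is not near it.
It also fails if it takes over 210 s, if anything falls off the work surface, if the arm or the gripper's body presses on something with over 40 N, if the wrist force passes 120 N, or if a joint passes its speed limit or range.

ROBOT

A 6-joint arm with a two-finger parallel gripper is mounted at the origin on the work surface. World frame = base frame: x ahead of the robot, y to its left, z up, the work surface at z = 0. Lengths are in mm, angles in degrees, forces in N, time in s.
With the tool pointing down it reaches from about 300 to 850 mm from the base axis. Payload 5.4 kg.
Tool frame: the origin (TCP) lies midway between the tips of the shut fingers; the grasp point (between the pads) lies 19 mm behind it (grip_depth is the z of the grasp point in the tool frame, in mm); z points along the fingers, y is the line along which they close (so a half turn about z gives the same grasp; the last joint's range is limited). The gripper opens to 85 mm and grips with 20 to 120 N. Pads are 22 mm wide; open, the fingers measure 114 mm over their backs; the gripper's body (76 mm by 85 mm) begins 54 mm behind the grasp point. The pads swing forward as they close: fully open they stand 13 mm farther back than shut.
Start: joints at [-84.803, 9.076, 91.501, -0, 79.423, -12.038], TCP at [170.34, -549.173, 231.299] pointing down, gripper open.
Joint ranges: [-166.64, 166.64], [-54.1, 131.32], [10.49, 154.53], [-73.88, 253.88], [9.74, 151.15], [-171.62, 171.62]. Speed limits (degrees/s): [147.25, 147.25, 180, 180, 180, 180].

INTERFACE

Orientations are given as [roll, pitch, yaw] about the fixed x, y, z axes, in that order (R = Rz(yaw) Ry(pitch) Rx(roll)).
In Python, from station import * gives the robot as it stands.
- The arm moves only by the shell command python3 -m creep 'ROWS'. ROWS is JSON, one flat list of numbers, 7 for each row, row after row: the shift along the world's x, y, z in mm, then the turn, a rotation vector about the world's x, y, z in degrees, then the opening, from 0 (shut) to 1 (fully open). A call has 1 to 12 rows; each row is the pose to reach, as a shift and turn from the pose commanded when the call began; what a row does not reach only later rows make up. A row lasts 1/8 s, in which the tool goes at most 62.5 mm and 10.7 degrees, less where a joint would pass 70% of its speed; a pose out of reach is approached as far as the arm can. A call with a gripper value outside its range is refused whole. The fingers move at their own pace and stop on an object; the grip force is fixed at half the most. Time passes only in rows, so rows that repeat a pose let the fingers close. It gives the time, the measured TCP pose, the force, the opening and the grip force at its end, in the units of the state.
- get_obs(): the state, without advancing time (a new reading comes with each control period).
- capture(name): name is "scene" or "side" or "wrist"; returns the picture (420x560x3 uint8, red, green, blue); there is no depth.
- camera_model(name): a dict with "vertical_fov" (degrees; the focal length in pixels is half the picture's height over the tangent of half this angle, whatever the lens; pixels are square), "cx", "cy" (the principal point, pixels), "distortion" ([k1, k2, p1, p2, k3] as OpenCV has them; the pictures are not rectified), "R" (3x3) and "t" (3): a world point X has camera coordinates R X + t; the wrist camera has in their place "tool_from_camera" (4x4, takes a point from camera to tool coordinates, whose origin is the TCP and whose axes are the flange's). Camera axes: x right, y down, z forward; pixel columns grow to the right and rows downward; lengths in mm; the calibration is good to about 2 mm. A picture is of the moment at which its call begins: read the wrist's pose just before it. camera_model takes no time and is no camera call.
- sign_off(): hands the job in; it is judged then, once.
Trained networks look in the newest picture that a camera, given by its name, has taken for a name from the list of things; names that differ only in an ending like _2 or _b are one class to them, and where a whole thing is asked for, a point or a joint stands for the part that bears it (a point fixed in the world has none). Each returns a list of dicts, best first, with "confidence" (0 to 1); they miss things now and then, are a little off and sometimes report something else, mostly with a low value. They report only what shows in the picture. A call takes as long as a camera call.
- trace(camera, name): "pixels" (420x560 bool, what is visible of it) and "bbox" ([left, top, width, height] in pixels, round what is visible of it).
The state is a dict: "clock": time; "qpos": joint angles; "qd": joint speeds; "effort": joint torques, N m; "eef_pos": TCP position; "tool_rot": TCP orientation; "ft_force": force on the tool from outside, world axes, zero at the start; "wrist_torque": the same for the moment, N m; "opening": opening from 0.0 (shut) to 1.0 (fully open); "gripper_force": force on a finger pad.
Only numpy, scipy, OpenCV 4.12 (cv2) and the standard library are available. Lean on these libraries where they do the work, as an engineer would, in place of code of your own. Each camera call takes 0.05 s, during which the arm holds its last target. There are 200 camera calls.

## Working session

There is one attempt and no reset: what is moved stays moved. The work goes in short steps, Python scripts to look and compute and a shell command to move; the robot and the scene stay as the last step left them, time stands still between calls to the robot, and variables do not carry over. Pictures are saved under pics/ and viewed, at most 14 in all, crops included, and the job is handed in when it is done.

```bash
ls; mkdir -p pics; python3 - <<'E'
from station import *
import cv2, numpy as np
o=get_obs(); print({k:np.round(v,2) for k,v in o.items()})
for n in ["scene","side","wrist"]:
    im=capture(n); cv2.imwrite(f"pics/{n}0.png",im[:,:,::-1])
    m=camera_model(n); print(n,{k:np.round(v,4).tolist() for k,v in m.items()})
    for t in ["channel","pusher","gate","lever","old_jar_mid","basket","card_mid","card_slot","amber_bottle","carton_a_mid"]:
        try: print(t,[(round(float(d["confidence"]),2),np.round(d["bbox"]).tolist()) for d in trace(n,t)])
        except Exception as e: print(t,e)
E
```

```text
pics
{'clock': np.float64(0.0), 'qpos': array([-84.81,   9.12,  91.57,  -0.  ,  79.43, -12.04]), 'qd': array([ 0.04,  0.04, -0.06, -0.04,  0.06, -0.05]), 'effort': array([ 0.000e+00, -3.960e+01, -3.314e+01, -0.000e+00,  1.000e-02,
        0.000e+00]), 'eef_pos': array([ 170.26, -548.58,  230.31]), 'tool_rot': array([-1.7989e+02, -2.0000e-02,  1.7230e+01]), 'ft_force': array([-0.2 , -0.03, -0.64]), 'wrist_torque': array([-0.02, -0.02, -0.03]), 'gripper_force': np.float64(0.0), 'opening': np.float64(1.0)}
scene {'vertical_fov': 48.9043, 'cx': 272.7748, 'cy': 214.5312, 'distortion': [-0.105, 0.0, 0.0, 0.0, 0.0], 'R': [[0.5925, 0.8056, 0.0067], [0.6232, -0.453, -0.6376], [-0.5105, 0.3819, -0.7704]], 't': [-312.0025, -233.2607, 1787.0242]}
channel [(0.74, [172.0, 195.0, 193.0, 145.0])]
pusher [(0.92, [186.0, 251.0, 92.0, 74.0])]
gate [(0.45, [319.0, 212.0, 19.0, 18.0])]
lever [(0.76, [232.0, 252.0, 17.0, 24.0]), (0.28, [185.0, 253.0, 90.0, 76.0])]
old_jar_mid [(0.97, [292.0, 227.0, 16.0, 27.0]), (0.6, [216.0, 223.0, 27.0, 26.0])]
basket [(0.84, [317.0, 137.0, 73.0, 63.0])]
card_mid [(0.52
[... 841 characters left out ...]
6.0, 109.0, 101.0]), (0.53, [235.0, 266.0, 26.0, 16.0]), (0.53, [314.0, 191.0, 21.0, 27.0])]
card_mid [(0.85, [308.0, 127.0, 28.0, 28.0])]
card_slot [(0.73, [222.0, 146.0, 74.0, 169.0])]
amber_bottle [(0.62, [309.0, 204.0, 17.0, 37.0]), (0.59, [219.0, 150.0, 71.0, 165.0])]
carton_a_mid [(0.64, [315.0, 192.0, 21.0, 25.0])]
wrist {'vertical_fov': 65.771, 'cx': 286.8063, 'cy': 211.0017, 'distortion': [-0.0488, 0.0, 0.0, 0.0, 0.0], 'tool_from_camera': [[0.0, -0.9608, -0.2774, 69.2921], [1.0, -0.0002, 0.0009, 0.6768], [-0.0009, -0.2774, 0.9608, -143.3214], [0.0, 0.0, 0.0, 1.0]]}
channel []
pusher []
gate []
lever []
old_jar_mid []
basket []
card_mid []
card_slot []
amber_bottle []
carton_a_mid []
```

```bash
python3 - <<'E'
import cv2
a=cv2.imread("pics/scene0.png")[110:350,120:400]; cv2.imwrite("pics/s1.png",cv2.resize(a,None,fx=2.5,fy=2.5,interpolation=2))
a=cv2.imread("pics/side0.png")[120:420,190:390]; cv2.imwrite("pics/d1.png",cv2.resize(a,None,fx=2,fy=2,interpolation=2))
E
```

```text
(no output)
```

View pics/s1.png

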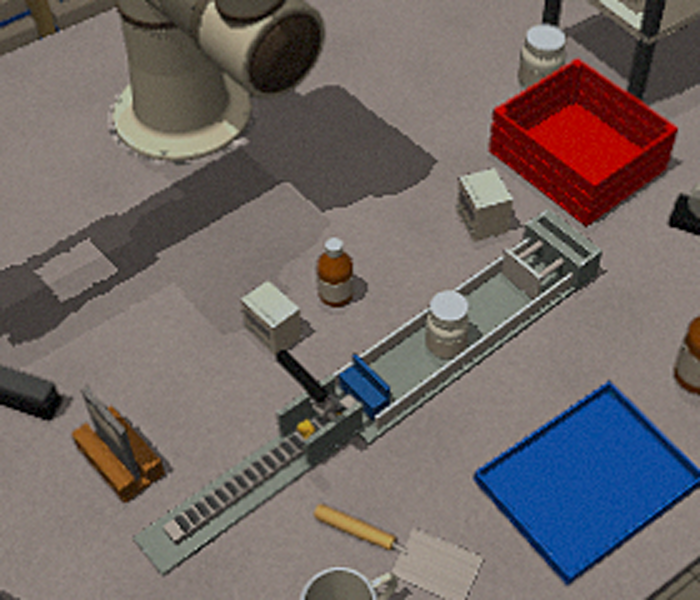

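View pics/d1.png

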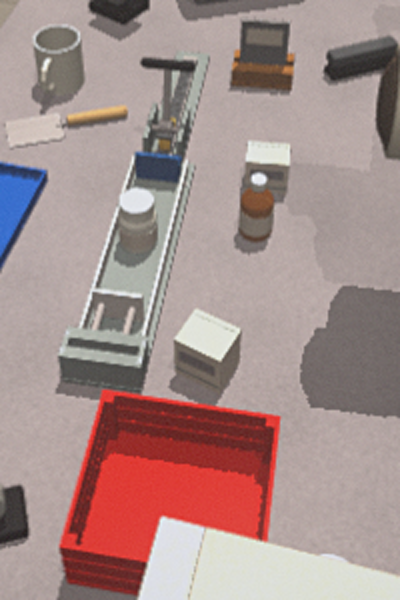

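```bash
cat > h.py <<'E'
from station import *
import cv2, numpy as np
from scipy.spatial.transform import Rotation as Ro
from scipy.optimize import least_squares
def cam(n,obs=None):
    m=camera_model(n); f=210/np.tan(np.radians(m["vertical_fov"])/2)
    K=np.array([[f,0,m["cx"]],[0,f,m["cy"]],[0,0,1.]]); d=np.array(m["distortion"],float)
    if n=="wrist":
        o=obs or get_obs(); T=np.array(m["tool_from_camera"]); Rt=Ro.from_euler("xyz",o["tool_rot"],degrees=True).as_matrix()
        Rw=Rt@T[:3,:3]; p=Rt@T[:3,3]+np.array(o["eef_pos"]); R=Rw.T; t=-R@p
    else: R=np.array(m["R"]); t=np.array(m["t"])
    return K,d,R,t
def proj(c,X):
    K,d,R,t=c; return cv2.projectPoints(np.atleast_2d(np.array(X,float)),cv2.Rodrigues(R)[0],t,K,d)[0][:,0]
def ray(c,uv):
    K,d,R,t=c; p=cv2.undistortPoints(np.array(uv,float).reshape(-1,1,2),K,d)[:,0]
    v=np.c_[p,np.ones(len(p))]@R; return -R.T@t, v/np.linalg.norm(v,axis=1)[:,None]
def onz(c,uv,z):
    o,v=ray(c,uv); return o+v*((z-o[2])/v[:,2])[:,None]
def tri(c1,u1,c2,u2):
    f=lambda X:np.r_[proj(c1,X)[0]-u1,proj(c2,X)[0]-u2]
    s=least_squares(f,[500,0,30]); return s.x,np.abs(s.fun).max()
E
python3 - <<'E'
from h import *
S,D=cam("scene"),cam("side")
s=lambda x,y:np.array([x/2.5+120,y/2.5+110]); d=lambda x,y:np.array([x/2+190,y/2+120])
P={"jarlid":(s(450,305),d(136,200)),"pusherL":(s(357,356),d(182,156)),"pusherR":(s(390,388),d(137,156)),"barL":(s(281,353),d(195,65)),"barR":(s(325,393),d(143,62)),
"cardtop1":(s(85,392),d(290,27)),"cardtop2":(s(128,448),d(246,22)),"bottle":(s(334,245),d(259,180)),"gate1":(s(505,250),d(143,294)),"gate2":(s(538,287),d(93,292)),
"holdA":(s(546,213),d(150,348)),"holdB":(s(601,256),d(66,348)),"bk1":(s(577,62),d(279,414)),"bk2":(s(492,127),d(108,394)),"bk3":(s(588,200),d(63,545)),
"c1a":(s(460,178),d(240,322)),"c1b":(s(496,170),d(240,322)),"c2":(s(270,300),d(267,152))}
for k,(a,b) in P.items():
    X,e=tri(S,a,D,b); print(k,np.round(X),round(e,1))
E
```

```text
jarlid [592.  55.  89.] 0.4
pusherL [565. -74.  60.] 1.8
pusherR [628. -66.  55.] 0.7
barL [ 567. -177.  153.] 0.9
barR [ 643. -167.  153.] 0.4
cardtop1 [ 453. -376.  107.] 0.4
cardtop2 [ 536. -373.  100.] 3.3
bottle [435. -11. 101.] 0.4
gate1 [545. 186.  60.] 0.6
gate2 [612. 189.  47.] 0.5
holdA [518. 269.  62.] 3.8
holdB [618. 285.  52.] 2.8
bk1 [357. 400. 180.] 14.7
bk2 [495. 336. 104.] 29.4
bk3 [539. 457. -51.] 17.5
c1a [415. 211.  74.] 1.0
c1b [423. 237.  98.] 7.9
c2 [ 439. -112.   65.] 0.2
```

```bash
python3 -m creep '[32,50,10,0,0,-1,1, 64,100,20,0,0,-2,1, 96,150,30,0,0,-3,1, 128,200,40,0,0,-4,1, 160,250,50,0,0,-5,1, 192,300,60,0,0,-7,1, 224,350,70,0,0,-9,1, 256,400,80,0,0,-10,1, 288,450,90,0,0,-11,1, 320,500,100,0,0,-12,1, 352,550,110,0,0,-13,1, 380,600,120,0,0,-13,1]'; python3 -m creep '[0,0,0,0,0,0,1,0,0,0,0,0,0,1]'
python3 - <<'E'
from h import *
o=get_obs(); print(o["eef_pos"],o["tool_rot"],np.abs(o["qd"]).max())
im=capture("wrist"); cv2.imwrite("pics/w1.png",im[:,:,::-1])
import pickle; pickle.dump({k:np.array(o[k]) for k in("eef_pos","tool_rot")},open("w1.pkl","wb"))
cv2.imwrite("pics/w1b.png",cv2.resize(im[:,:,::-1],(800,600),interpolation=2))
E
```

```text
clock: 3.15
eef_pos: [551.2, 52.7, 351.7]
tool_rot: [180.0, -0.0, 4.2]
ft_force: [1.4, -0.6, -0.3]
opening: 0.998
gripper_force: 0.0
clock: 3.4
eef_pos: [550.1, 50.6, 351.0]
tool_rot: [180.0, 0.0, 4.3]
ft_force: [0.1, -0.6, -0.6]
opening: 0.998
gripper_force: 0.0
[550.13718283  50.6310502  351.01138459] [1.79978442e+02 4.10161058e-02 4.25367953e+00] 1.5511263851422599
```

View pics/w1b.png

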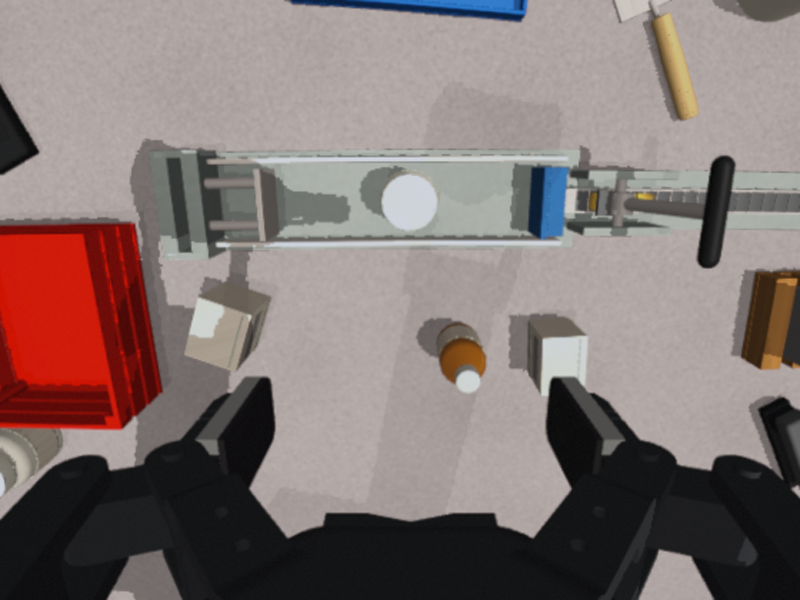

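```bash
python3 - <<'E'
from h import *
import pickle
im=cv2.imread("pics/w1.png")
A=im[95:195,95:215]; B=im[95:195,340:440]; C=im[190:280,115:215]; E_=im[190:290,340:440]
r=lambda a:cv2.resize(a,None,fx=3,fy=3,interpolation=cv2.INTER_CUBIC)
canvas=np.zeros((600,800,3),np.uint8)
for a,(x,y) in((A,(0,0)),(B,(400,0)),(C,(0,300)),(E_,(400,300))):
    a=r(a); h,w=a.shape[:2]; canvas[y:y+h,x:x+w]=a
cv2.imwrite("pics/w1c.png",canvas)
ms=[]
for t in ["carton_a_mid","carton_b_mid","old_jar_mid","basket","amber_bottle","card_mid"]:
    for d in trace("wrist",t):
        print(t,round(float(d["confidence"]),2),np.round(d["bbox"]).tolist(),d["pixels"].sum()); ms.append((t,d["confidence"],d["pixels"]))
pickle.dump(ms,open("ms1.pkl","wb"))
E
```

```text
carton_a_mid 0.74 [367.0, 222.0, 44.0, 54.0] 1870
carton_b_mid 0.38 [548.0, 199.0, 12.0, 57.0] 398
old_jar_mid 0.7 [265.0, 119.0, 44.0, 41.0] 1420
old_jar_mid 0.63 [178.0, 116.0, 19.0, 52.0] 713
old_jar_mid 0.47 [303.0, 226.0, 38.0, 50.0] 1266
basket 0.94 [3.0, 156.0, 110.0, 143.0] 14743
amber_bottle 0.82 [305.0, 228.0, 32.0, 47.0] 1284
card_mid 0.96 [548.0, 201.0, 11.0, 54.0] 396
```

View pics/w1c.png

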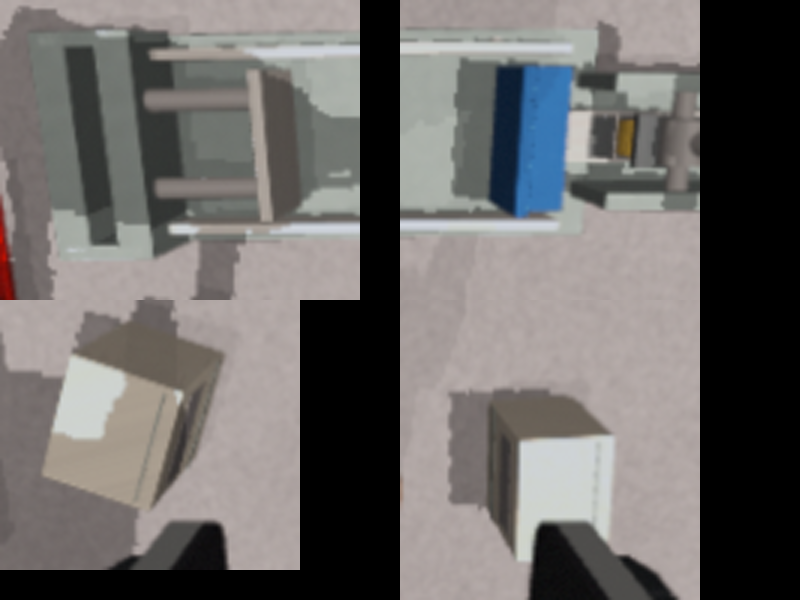

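```bash
python3 - <<'E'
from h import *
import pickle
o=pickle.load(open("w1.pkl","rb")); W=cam("wrist",o); S,D=cam("scene"),cam("side")
A=lambda x,y:[x/3+95,y/3+95]; B=lambda x,y:[(x-400)/3+340,y/3+95]; C=lambda x,y:[x/3+115,(y-300)/3+190]; E=lambda x,y:[(x-400)/3+340,(y-300)/3+190]
pts=[A(65,46),A(92,245),A(95,46),A(119,243),A(260,72),A(272,220),B(525,66),B(516,214)]
mod=np.array([[44,346,55],[-44,346,55],[44,333,55],[-44,333,55],[33,258,61],[-33,258,61],[33,0,61],[-33,0,61]],float)
def f(p):
    m=mod.copy(); m[:4,1]+=p[3]; c,s=np.cos(p[2]),np.sin(p[2]); R=np.array([[c,-s,0],[s,c,0],[0,0,1]])
    return (proj(W,m@R.T+[p[0],p[1],0])-pts).ravel()
s=least_squares(f,[597,-70,.08,0]); print("channel",s.x,np.round(s.fun.reshape(-1,2),1).tolist())
print("jar",onz(W,[[410*.7,202*.7]],90)); print("bar",onz(W,[[722*.7,163*.7],[708*.7,258*.7]],160)); 
print("bottlecap",onz(W,[[468*.7,381*.7]],105)); 
print("basket rim in edge", onz(W,[[85*.7,226*.7],[125*.7,425*.7],[136*.7,224*.7],[160*.7,390*.7]],85))
tops=[[C(75,354),C(182,390),C(150,508),C(43,474)],[E(520,436),E(612,434),E(611,556),E(520,558)]]
bots=[{1:C(222,352),0:C(130,322),2:C(197,462)},{0:E(490,400),1:E(585,397),3:E(492,505)}]
for k in range(2):
  for n,(t,h) in dict(a=(46,62),b=(50,66),c=(54,70),d=(58,74)).items():
    best=None
    for sw in (0,1):
      for y0 in np.radians([-60,-30,0,30,60]):
        ax,ay=(64,t) if not sw else (t,64)
        q=np.array([[1,1],[1,-1],[-1,-1],[-1,1]])*[ax/2,ay/2]
        def g(p):
            c,s=np.cos(p[2]),np.sin(p[2]); Q=q@np.array([[c,s],[-s,c]])+p[:2]
            r=(proj(W,np.c_[Q,np.full(4,h)])-tops[k]).ravel()
            b=proj(W,np.c_[Q,np.zeros(4)])
            return np.r_[r,*[b[i]-v for i,v in bots[k].items()]]
        s=least_squares(g,[430,200 if k==0 else -90,y0])
        if best is None or s.cost<best[0]: best=(s.cost,sw,np.round(s.x[:2],1),np.degrees(s.x[2]),np.round(s.fun,1))
    print(k,n,best[:4])
E
```

```text
channel [ 5.97645055e+02 -7.00846527e+01  8.11351007e-02 -4.12538459e-01] [[0.1, 0.2], [-0.0, -0.0], [-0.2, -0.0], [0.2, 0.5], [0.2, -1.1], [0.5, 0.3], [-0.2, -0.6], [-0.5, 0.9]]
jar [[591.37062032  52.06990062  90.        ]]
bar [[ 641.47383576 -165.98871086  160.        ]
 [ 573.28155914 -172.23237211  160.        ]]
bottlecap [[435.19015005 -13.13132581 105.        ]]
basket rim in edge [[550.41481174 341.98578688  85.        ]
 [349.40264493 325.2886763   85.        ]
 [555.21248601 294.30271873  85.        ]
 [392.47383121 284.99415663  85.        ]]
0 a (np.float64(21.977112025640587), 0, array([446.5, 232.3]), np.float64(-15.202101981618013))
0 b (np.float64(4.5465029526247385), 0, array([447.5, 231.6]), np.float64(-15.445764810991877))
0 c (np.float64(6.32913534456182), 0, array([448.5, 230.8]), np.float64(-15.670210410974043))
0 d (np.float64(28.023870758556868), 0, array([449.5, 230. ]), np.float64(-15.876490211520219))
1 a (np.float64(10.447075611222989), 0, array([ 438.7, -118.5]), np.float64(7.36327437189468))
1 b (np.float64(23.886478666728493), 0, array([ 439.7, -117.7]), np.float64(7.477893960926765))
1 c (np.float64(55.771609695981624), 0, array([ 440.8, -117. ]), np.float64(7.566940508709552))
1 d (np.float64(106.74752043474838), 0, array([ 441.8, -116.2]), np.float64(7.6307921578707))
```

```bash
python3 - <<'E'
from h import *
import pickle
o=pickle.load(open("w1.pkl","rb")); W=cam("wrist",o); S,D=cam("scene"),cam("side")
s=lambda x,y:[x/2.5+120,y/2.5+110]; d=lambda x,y:[x/2+190,y/2+120]
print("w z0",onz(W,np.array([[136,224],[160,390]])*.7,0).round()); 
print("w z85",onz(W,np.array([[100,226],[107,226],[123,430]])*.7,85).round()); 
print("scene rim",onz(S,[s(577,62),s(492,127),s(676,127)],85).round()); print("scene low front",onz(S,[s(588,220)],0).round())
print("side rim",onz(D,[d(279,414),d(108,394),d(63,545)],85).round())
c=[-53,1];
print("card: bar scene",onz(S,[s(85,392),s(128,448)],118).round(1),"side",onz(D,[d(290,27),d(246,22)],118).round(1))
E
```

```text
w z0 [[542. 344.  -0.]
 [345. 333.   0.]]
w z85 [[551. 328.  85.]
 [552. 321.  85.]
 [343. 328.  85.]]
scene rim [[342. 502.  85.]
 [375. 306.  85.]
 [530. 523.  85.]]
scene low front [[539. 357.   0.]]
side rim [[346. 329.  85.]
 [536. 351.  85.]
 [526. 523.  85.]]
card: bar scene [[ 461.9 -377.2  118. ]
 [ 556.4 -372.4  118. ]] side [[ 450.1 -362.2  118. ]
 [ 522.7 -359.6  118. ]]
```

```bash
python3 -m creep '[20,1,-60,0,0,0,1, 41,2,-120,0,0,0,1, 41,2,-180,0,0,0,1, 41,2,-235,0,0,0,1, 41,2,-280,0,0,0,1, 41,2,-306,0,0,0,1, 41,2,-315,0,0,0,1, 41,2,-315,0,0,0,1, 41,2,-315,0,0,0,0.5, 41,2,-315,0,0,0,0.2, 41,2,-315,0,0,0,0.2, 41,2,-315,0,0,0,0.2]'; python3 -m creep '[0,0,0,0,0,0,0.2, 0,0,30,0,0,0,0.2, 0,0,80,0,0,0,0.2,0,0,130,0,0,0,0.2]'
```

```text
clock: 5.25
eef_pos: [593.1, 52.7, 38.5]
tool_rot: [180.0, -0.2, 4.2]
ft_force: [0.2, -0.5, 5.8]
opening: 0.609
gripper_force: 63.2
clock: 5.75
eef_pos: [590.9, 52.9, 167.7]
tool_rot: [-180.0, 0.0, 4.2]
ft_force: [-0.1, -0.3, -0.6]
opening: 0.608
gripper_force: 63.0
```

```bash
python3 -m creep '[-22,52,10,0,0,0,0.2, -44,105,15,0,0,0,0.2, -66,158,15,0,0,0,0.2, -88,211,15,0,0,0,0.2, -110,264,15,0,0,0,0.2, -132,317,15,0,0,0,0.2, -150,367,15,0,0,0,0.2, -150,367,-30,0,0,0,0.2, -150,367,-80,0,0,0,0.2, -150,367,-120,0,0,0,0.2, -150,367,-128,0,0,0,0.2,-150,367,-128,0,0,0,0.2]'; python3 -m creep '[0,0,0,0,0,0,1, 0,0,0,0,0,0,1, 0,0,0,0,0,0,1, 0,0,60,0,0,0,1, 0,0,120,0,0,0,1,0,-30,160,0,0,0,1]'
```

```text
clock: 7.25
eef_pos: [441.7, 420.0, 39.0]
tool_rot: [-180.0, -0.0, 4.2]
ft_force: [0.1, 0.9, 0.0]
opening: 0.606
gripper_force: 63.0
clock: 8.0
eef_pos: [442.3, 391.2, 202.4]
tool_rot: [-179.8, -0.3, 4.4]
ft_force: [0.2, -0.7, 0.5]
opening: 0.999
gripper_force: 0.0
```

```bash
cat >> h.py <<'E'
DIM=dict(a=(64,46,62),b=(64,50,66),c=(64,54,70),d=(64,58,74))
def boxsil(c,x,y,yaw,dim,z0=0):
    w,t,h=dim; P=np.array([[a*w/2,b*t/2,k*h] for a in(-1,1) for b in(-1,1) for k in(0,1)])
    s,cc=np.sin(np.radians(yaw)),np.cos(np.radians(yaw)); P=P@np.array([[cc,s,0],[-s,cc,0],[0,0,1]])+[x,y,z0]
    m=np.zeros((420,560),np.uint8); cv2.fillConvexPoly(m,cv2.convexHull(np.round(proj(c,P)).astype(np.int32)),1); return m>0
def fitbox(c,mask,g,names="abcd",z0=0):
    from scipy.optimize import minimize
    ys,xs=np.where(mask); out=[]
    for n in names:
        f=lambda p:1-(boxsil(c,*p,DIM[n],z0)&mask).sum()/max(1,(boxsil(c,*p,DIM[n],z0)|mask).sum())
        r=minimize(f,g,method="Nelder-Mead",options=dict(initial_simplex=np.array([g,[g[0]+15,g[1],g[2]],[g[0],g[1]+15,g[2]],[g[0],g[1],g[2]+12]])))
        out.append((n,round(1-r.fun,3),np.round(r.x,1)))
    return sorted(out,key=lambda a:-a[1])
def look(name,g,names="abcd",z0=0,thing="carton_a_mid",save=None):
    o=get_obs(); im=capture(name); c=cam(name,o)
    if save: cv2.imwrite(f"pics/{save}.png",im[:,:,::-1])
    for d in trace(name,thing):
        print(round(float(d["confidence"]),2),np.round(d["bbox"]).tolist(),fitbox(c,d["pixels"].astype(bool),g,names,z0))
E
python3 -m creep '[-10,-55,0,0,0,-4,1, -20,-100,0,0,0,-8,1, -30,-130,0,0,0,-12,1, -42,-160,0,0,0,-16,1, -42,-160,0,0,0,-19,1,-42,-160,0,0,0,-19,1,-42,-160,0,0,0,-19,1]'
python3 - <<'E'
from h import *
look("wrist",[448,231,-15.5],save="w2")
E
```

```text
clock: 8.88
eef_pos: [399.5, 230.0, 198.5]
tool_rot: [-180.0, -0.0, -14.7]
ft_force: [0.4, -0.0, 0.1]
opening: 0.998
gripper_force: 0.0
0.5 [547.0, 44.0, 13.0, 16.0] [('a', np.float64(0.0), array([448. , 231. , -15.5])), ('b', np.float64(0.0), array([448. , 231. , -15.5])), ('c', np.float64(0.0), array([448. , 231. , -15.5])), ('d', np.float64(0.0), array([448. , 231. , -15.5]))]
```

View pics/w2.png

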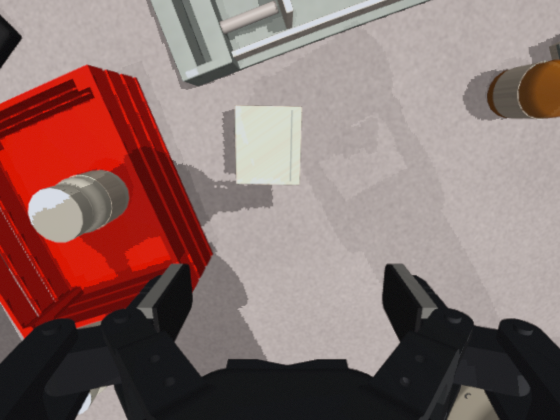

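```bash
python3 - <<'E'
from h import *
W=cam("wrist")
for h in (66,70):
    P=onz(W,[(236,106.5),(301.5,106.5),(300.5,184.5),(237,184.5)],h); e=np.roll(P,-1,0)-P
    print(h,P.mean(0).round(1),np.linalg.norm(e,axis=1).round(1),np.degrees(np.arctan2(e[1][1],e[1][0]))%180)
E
```

```text
66 [447.8 231.6  66. ] [53.2 64.5 54.9 64.6] 165.1960712868619
70 [448.1 231.3  70. ] [52.5 63.6 54.1 63.7] 165.19607128686187
```

```bash
python3 -m creep '[48,1,-10,0,0,0,0.9, 48,1,-60,0,0,0,0.9, 48,1,-110,0,0,0,0.9, 48,1,-150,0,0,0,0.9, 48,1,-165,0,0,0,0.9, 48,1,-165,0,0,0,0.9, 48,1,-165,0,0,0,0.2, 48,1,-165,0,0,0,0.2, 48,1,-165,0,0,0,0.2,48,1,-165,0,0,0,0.2,48,1,-125,0,0,0,0.2,48,1,-75,0,0,0,0.2]'
```

```text
clock: 10.48
eef_pos: [446.3, 230.5, 123.8]
tool_rot: [179.9, 0.1, -14.8]
ft_force: [0.3, 0.6, -0.7]
opening: 0.627
gripper_force: 63.4
```

```bash
python3 -m creep '[33,-25,0,0,0,5,0.2, 67,-50,0,0,0,10,0.2, 100,-74,0,0,0,15,0.2, 133,-99,0,0,0,19.4,0.2, 133.5,-99,0,0,0,19.4,0.2, 133.5,-99,-40,0,0,19.4,0.2, 133.5,-99,-65,0,0,19.4,0.2, 133.5,-99,-76,0,0,19.4,0.2, 133.5,-99,-81,0,0,19.4,0.2, 133.5,-99,-81,0,0,19.4,0.2]'; 
```

```text
clock: 11.72
eef_pos: [581.7, 132.2, 43.9]
tool_rot: [180.0, -0.1, 4.6]
ft_force: [0.8, -0.5, -0.6]
opening: 0.619
gripper_force: 63.4
```

```bash
python3 -m creep '[0,0,-1,0,0,0,0.8, 0,0,-1,0,0,0,0.8, 0,0,-1,0,0,0,0.8, 0,0,50,0,0,0,0.8, 0,0,110,0,0,0,1, -32,-42,157,0,0,0,1, -64,-84,157,0,0,0,1, -96,-126,157,0,0,1,1, -128,-168,157,0,0,2,1, -160,-210,157,0,0,3,1, -191,-250,157,0,0,3,1,-191,-250,157,0,0,3,1]'
python3 -m creep '[0,0,0,0,0,0,1]'
python3 - <<'E'
from h import *
o=get_obs();im=capture("wrist"); cv2.imwrite("pics/w3.png",im[:,:,::-1])
W=cam("wrist",o); print(proj(W,[[438.7,-118.5,62]]))
E
```

```text
clock: 13.22
eef_pos: [388.5, -120.3, 199.5]
tool_rot: [179.9, -0.0, 7.3]
ft_force: [0.1, 0.7, -0.5]
opening: 1.002
gripper_force: 0.0
clock: 13.35
eef_pos: [390.1, -118.0, 199.5]
tool_rot: [-180.0, -0.0, 7.6]
ft_force: [-0.1, -0.5, 0.2]
opening: 1.002
gripper_force: 0.0
[[293.60597415 143.63763031]]
```

View pics/w3.png

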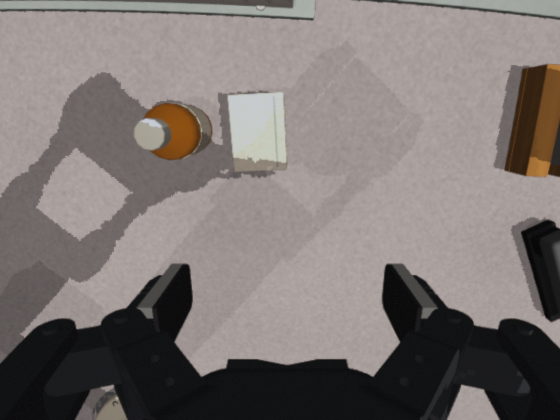

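```bash
python3 - <<'E'
import cv2
a=cv2.imread("pics/w3.png")[70:190,120:310]; cv2.imwrite("pics/w3c.png",cv2.resize(a,None,fx=4,fy=4,interpolation=2))
E
```

```text
(no output)
```

View pics/w3c.png

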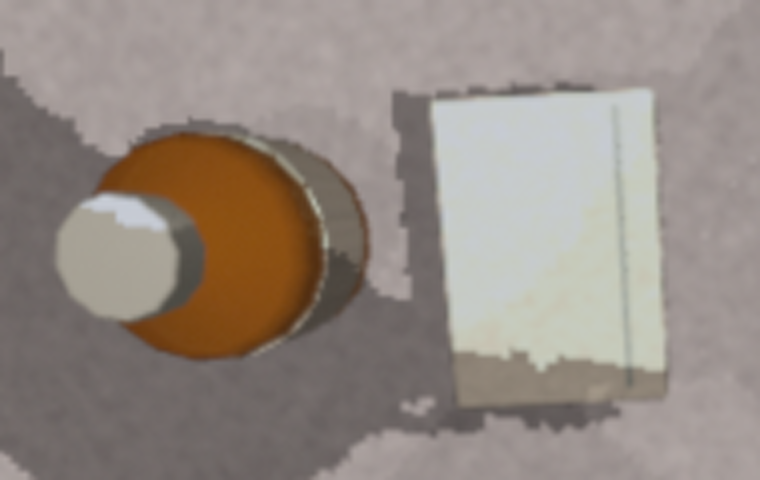

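```bash
python3 - <<'E'
from h import *
W=cam("wrist"); q=lambda P:np.array(P)/4+[120,70]
P=onz(W,q([(432,100),(652,90),(667,398),(457,407)]),62); e=np.roll(P,-1,0)-P
print(P.round(1),P.mean(0).round(1),np.linalg.norm(e,axis=1).round(1),np.degrees(np.arctan2(e[:,1],e[:,0]))%180)
cap=onz(W,q([(118,257)]),105); print("cap",cap, "base right edge", onz(W,q([(368,240)]),5))
E
```

```text
[[ 470.8  -59.1   62. ]
 [ 478.7 -103.7   62. ]
 [ 416.2 -115.2   62. ]
 [ 408.1  -70.1   62. ]] [443.4 -87.   62. ] [45.2 63.6 45.8 63.6] [ 99.97006311  10.4435901  100.07818024   9.96173658]
cap [[435.1301334  -12.76710584 105.        ]] base right edge [[437.38737327 -35.82205126   5.        ]]
```

```bash
python3 -m creep '[25,15,0,0,0,2,0.72, 53.5,30,-20,0,0,2.7,0.72, 53.5,30,-60,0,0,2.7,0.72, 53.5,30,-100,0,0,2.7,0.72, 53.5,30,-100,0,0,2.7,0.72]'
python3 - <<'E'
from h import *
im=capture("wrist"); cv2.imwrite("pics/w4.png",im[:,:,::-1])
E
```

```text
clock: 14.02
eef_pos: [441.2, -85.7, 96.3]
tool_rot: [-179.7, 0.4, 10.5]
ft_force: [-0.1, 1.1, -0.0]
opening: 0.722
gripper_force: 0.0
```

View pics/w4.png

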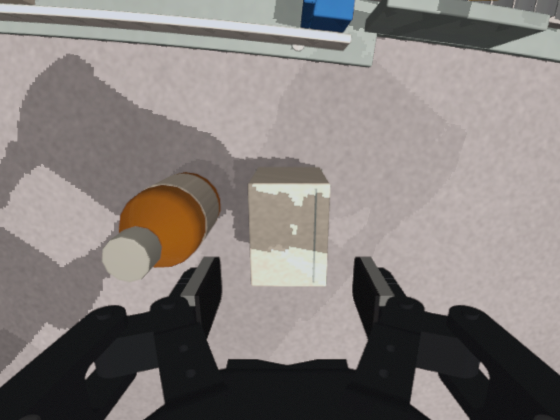

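```bash
python3 -m creep '[0,0,-30,0,0,0,0.72, 0,0,-50,0,0,0,0.72, 0,0,-66,0,0,0,0.72, 0,0,-66,0,0,0,0.72, 0,0,-66,0,0,0,0.2, 0,0,-66,0,0,0,0.2, 0,0,-66,0,0,0,0.2, 0,0,-40,0,0,0,0.2, 0,0,0,0,0,0,0.2, 0,0,24,0,0,0,0.2]'
```

```text
clock: 15.32
eef_pos: [443.9, -88.5, 125.2]
tool_rot: [179.9, -0.1, 10.3]
ft_force: [0.3, -0.9, -1.7]
opening: 0.525
gripper_force: 62.4
```

```bash
python3 -m creep '[50,0,0,0,0,-2,0.2, 95,15,0,0,0,-4,0.2, 125,55,0,0,0,-5.5,0.2, 144,105,0,0,0,-5.5,0.2, 144,142.5,0,0,0,-5.5,0.2, 144,142.5,-30,0,0,-5.5,0.2, 144,142.5,-60,0,0,-5.5,0.2, 144,142.5,-75,0,0,-5.5,0.2, 144,142.5,-81,0,0,-5.5,0.2, 144,142.5,-81,0,0,-5.5,0.2]'; python3 -m creep '[0,0,-1,0,0,0,0.7,0,0,-1,0,0,0,0.7,0,0,20,0,0,0,0.7,0,0,80,0,0,0,0.7, 0,0,130,0,0,0,0.5, 0,-30,160,0,0,0,0,10,-90,160,0,0,0,0,14,-150,160,0,0,0,0,19,-210,160,0,0,0,0,19,-210,160,0,0,0,0]'
python3 - <<'E'
from h import *
o=get_obs();im=capture("wrist"); cv2.imwrite("pics/w5.png",im[:,:,::-1]);print(o["eef_pos"],o["tool_rot"],o["opening"])
E
```

```text
clock: 16.58
eef_pos: [588.1, 54.1, 43.4]
tool_rot: [180.0, -0.1, 4.8]
ft_force: [-0.0, -0.1, -1.0]
opening: 0.528
gripper_force: 62.4
clock: 17.82
eef_pos: [606.2, -160.1, 202.4]
tool_rot: [179.9, -0.0, 4.5]
ft_force: [-0.2, 0.5, -0.2]
opening: -0.0
gripper_force: 0.0
[ 606.22592824 -160.06093512  202.4062776 ] [ 1.79922915e+02 -2.68423089e-02  4.51578781e+00] -0.000474513716319334
```

View pics/w5.png

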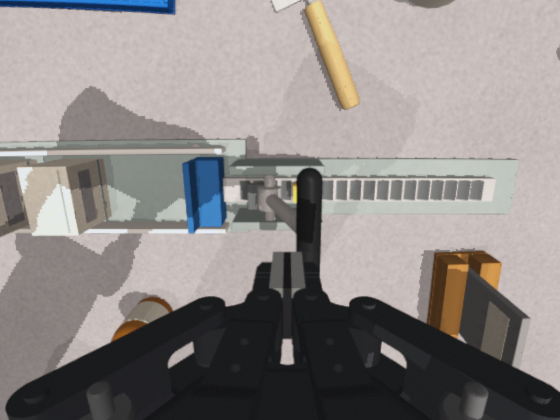

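```bash
python3 -m creep '[3,-54.5,0,0,0,0,0, 3,-54.5,-40,0,0,0,0, 3,-54.5,-62,0,0,0,0,3,-54.5,-62,0,0,0,0]'; python3 -m creep '[-1.2,15,0,0,0,0,0, -2.4,30,0,0,0,0,0, -3.6,45,0,0,0,0,0, -4.8,60,0,0,0,0,0, -5.7,70,0,0,0,0,0, -6,74,0,0,0,0,0,-6,74,0,0,0,0,0]';python3 -m creep '[-0.3,4,0,0,0,0,0,-0.3,4,0,0,0,0,0]'; 
```

```text
clock: 18.38
eef_pos: [608.0, -207.9, 138.0]
tool_rot: [-179.8, 0.2, 4.9]
ft_force: [-0.1, -0.0, -1.1]
opening: -0.004
gripper_force: 0.0
clock: 19.25
eef_pos: [603.2, -136.0, 139.9]
tool_rot: [-180.0, 0.0, 4.8]
ft_force: [3.1, -2.1, 1.0]
opening: 0.003
gripper_force: 1.6
clock: 19.5
eef_pos: [603.2, -135.1, 140.0]
tool_rot: [179.7, -0.0, 4.8]
ft_force: [4.3, -11.5, -3.0]
opening: 0.001
gripper_force: 6.0
```

```bash
python3 -m creep '[-0.3,4,0,0,0,0,0,-0.3,4,0,0,0,0,0]'; python3 -m creep '[-0.3,3,0,0,0,0,0,-0.3,3,0,0,0,0,0]'; python3 - <<'E'
from h import *
im=capture("wrist"); cv2.imwrite("pics/w6.png",im[:,:,::-1])
print([(d["confidence"],d["bbox"]) for d in trace("wrist","pusher")])
im=capture("side"); cv2.imwrite("pics/d6.png",im[:,:,::-1])
E
```

```text
clock: 19.75
eef_pos: [603.2, -134.2, 140.1]
tool_rot: [179.4, -0.1, 4.8]
ft_force: [4.9, -21.2, -5.8]
opening: -0.004
gripper_force: 10.4
clock: 20.0
eef_pos: [603.1, -133.6, 140.1]
tool_rot: [179.1, -0.1, 4.7]
ft_force: [6.4, -28.4, -8.4]
opening: -0.001
gripper_force: 13.7
[(0.83, [172.4, 160.8, 373.5, 100.9])]
```

```bash
python3 -m creep '[1.6,-20,0,0,0,0,0,4,-50,0,0,0,0,0, 7,-85,0,0,0,0,0, 7,-87,0,0,0,0,0, 7,-87,0,0,0,0,0]'; python3 - <<'E'
from h import *
o=get_obs();im=capture("wrist");c=cam("wrist",o)
def ch(P):
    P=P-[597.6,-70.1,0]; a=0.0811; return np.c_[P[:,0]*np.cos(a)+P[:,1]*np.sin(a),-P[:,0]*np.sin(a)+P[:,1]*np.cos(a)]
def blue(im,c):
    h=cv2.cvtColor(im,cv2.COLOR_RGB2HSV); m=cv2.inRange(h,(100,130,60),(125,255,255))
    n,l,st,ce=cv2.connectedComponentsWithStats(m)
    for i in range(1,n):
        if st[i][4]>100: print(st[i],ce[i].round(1),ch(onz(c,[ce[i]],55)).round(1))
blue(im,c); cv2.imwrite("pics/w7.png",im[:,:,::-1])
im=cv2.cvtColor(cv2.imread("pics/w5.png"),cv2.COLOR_BGR2RGB); blue(im,cam("wrist",{"eef_pos":[606.226,-160.061,202.406],"tool_rot":[179.92,-.027,4.516]}))
E
```

```text
clock: 20.78
eef_pos: [608.7, -211.0, 139.3]
tool_rot: [-179.9, 0.1, 4.8]
ft_force: [-0.8, 0.6, 0.6]
opening: -0.001
gripper_force: 0.0
[  65  164   76   94 5319] [102.5 206.7] [[ 6.1 -6. ]]
[   0    0  175   14 1655] [99.3  4.5] [[162.2  60.4]]
[ 183  157   43   76 2639] [204.  192.4] [[  5.  -15.6]]
```

```bash
python3 -m creep '[-1.6,20,0,0,0,0,0, -3.2,40,0,0,0,0,0, -4.6,57,0,0,0,0,0, -5.7,70,0,0,0,0,0, -6.4,79,0,0,0,0,0, -6.6,82,0,0,0,0,0,-6.6,82,0,0,0,0,0]'; python3 -m creep '[2,-30,0,0,0,0,0, 5,-65,0,0,0,0,0, 6.6,-82,0,0,0,0,0, 6.6,-82,0,0,0,0,0,6.6,-82,0,0,0,0,0]'
python3 - <<'E'
from h import *
im=capture("side"); D=cam("side"); cv2.imwrite("pics/d7.png",im[:,:,::-1])
c,s=np.cos(.0811),np.sin(.0811)
g=lambda x,y,z:[597.6+c*x-s*y,-70.1+s*x+c*y,z]
# unwarp the plane z=61 of the channel: 2 px per mm
W,H=120,460
src=np.float32(proj(D,[g(-60,-100,61),g(60,-100,61),g(60,360,61),g(-60,360,61)]))
M=cv2.getPerspectiveTransform(src,np.float32([[0,0],[0,240],[800,240],[800,0]])); 
for f,o in(("d6","u6"),("d7","u7")):
    cv2.imwrite(f"pics/{o}.png",cv2.warpPerspective(cv2.imread(f"pics/{f}.png"),M,(800,240)))
cv2.imwrite("pics/u.png",np.vstack([cv2.imread("pics/u6.png"),cv2.imread("pics/u7.png")]))
E
```

```text
clock: 21.7
eef_pos: [603.0, -134.6, 139.9]
tool_rot: [179.5, -0.0, 4.8]
ft_force: [4.2, -18.2, -5.1]
opening: -0.006
gripper_force: 9.0
clock: 22.32
eef_pos: [609.2, -210.6, 139.9]
tool_rot: [-179.9, 0.0, 4.9]
ft_force: [-0.1, -0.0, 0.3]
opening: -0.003
gripper_force: 0.0
```

View pics/u.png

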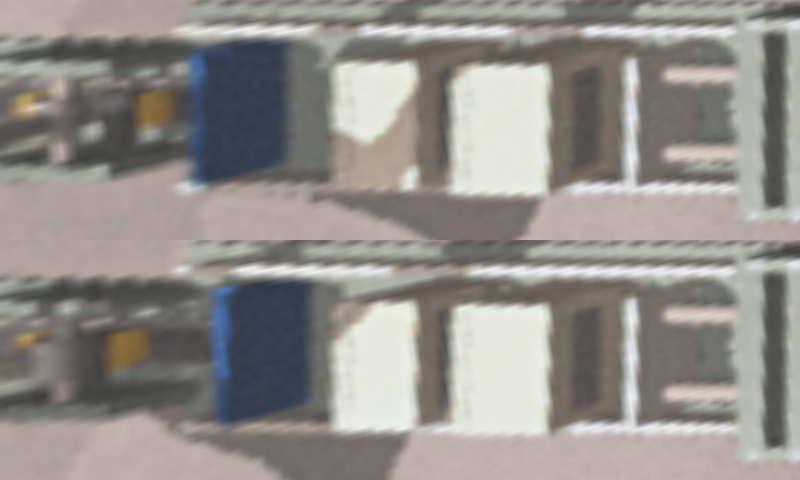

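```bash
for i in 1 2 3 4 5 6 7; do python3 -m creep '[-1.6,20,0,0,0,0,0, -3.2,40,0,0,0,0,0, -4.6,57,0,0,0,0,0, -5.7,70,0,0,0,0,0, -6.4,79,0,0,0,0,0, -6.6,82,0,0,0,0,0,-6.6,82,0,0,0,0,0,-4.2,52,0,0,0,0,0, -1.4,17,0,0,0,0,0, 0,0,0,0,0,0,0, 0,0,0,0,0,0,0,0,0,0,0,0,0,0]' | tail -5 | head -1; done
cat >> h.py <<'E'
def unwarp(name,vals=False):
    im=capture("side"); D=cam("side"); c,s=np.cos(.0811),np.sin(.0811)
    g=lambda x,y,z:[597.6+c*x-s*y,-70.1+s*x+c*y,z]
    src=np.float32(proj(D,[g(-60,-100,61),g(60,-100,61),g(60,360,61),g(-60,360,61)]))
    M=cv2.getPerspectiveTransform(src,np.float32([[0,0],[0,240],[800,240],[800,0]]))
    u=cv2.warpPerspective(im[:,:,::-1].copy(),M,(800,240)); cv2.imwrite(f"pics/{name}.png",u)
    r=u[100:150].astype(int).mean((0)); b=r[:,0]-r[:,2]; x=np.where(b>40)[0]
    print("blue",x.min()/1.739-100 if len(x) else None)
    w=np.where(r.min(1)>170)[0]; print("white px",[(a[0],a[-1]) for a in np.split(w,np.where(np.diff(w)>1)[0]+1) if len(a)])
    return u
E
python3 -c "
from h import *
unwarp('u8')"
```

```text
eef_pos: [609.2, -210.6, 139.9]
eef_pos: [609.2, -210.6, 139.9]
eef_pos: [609.2, -210.6, 139.9]
eef_pos: [609.2, -210.6, 139.9]
eef_pos: [609.2, -210.6, 139.9]
eef_pos: [609.2, -210.6, 139.9]
eef_pos: [609.2, -210.6, 139.9]
blue None
white px [(np.int64(381), np.int64(547)), (np.int64(625), np.int64(636)), (np.int64(739), np.int64(758)), (np.int64(790), np.int64(799))]
```

View pics/u8.png

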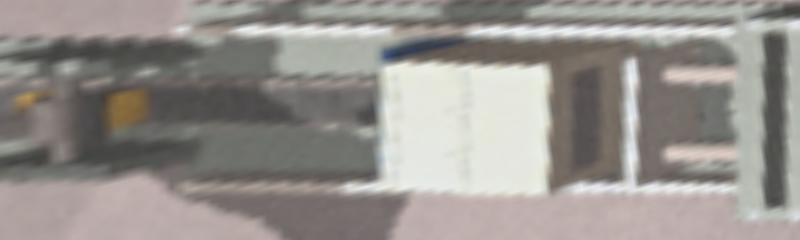

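```bash
for i in 1 2 3; do python3 -m creep '[-1.6,20,0,0,0,0,0, -3.2,40,0,0,0,0,0, -4.6,57,0,0,0,0,0, -5.7,70,0,0,0,0,0, -6.4,79,0,0,0,0,0, -6.6,82,0,0,0,0,0,-6.6,82,0,0,0,0,0,-4.2,52,0,0,0,0,0, -1.4,17,0,0,0,0,0, 0,0,0,0,0,0,0, 0,0,0,0,0,0,0,0,0,0,0,0,0,0]' | sed -n 2,4p; python3 -c "
from h import *
unwarp('v$i')"; done; python3 -c "
import cv2,numpy as np
cv2.imwrite('pics/vv.png',np.vstack([cv2.imread('pics/v2.png'),cv2.imread('pics/v3.png')]))"
```

```text
eef_pos: [609.3, -210.6, 139.9]
tool_rot: [-179.9, 0.0, 4.9]
ft_force: [-0.6, -0.7, 0.2]
blue None
white px [(np.int64(406), np.int64(570)), (np.int64(625), np.int64(636)), (np.int64(739), np.int64(758)), (np.int64(790), np.int64(799))]
eef_pos: [609.2, -210.6, 139.9]
tool_rot: [-179.9, 0.0, 4.9]
ft_force: [0.3, 0.3, -0.2]
blue None
white px [(np.int64(429), np.int64(595)), (np.int64(626), np.int64(636)), (np.int64(739), np.int64(758)), (np.int64(790), np.int64(799))]
eef_pos: [609.2, -210.6, 139.9]
tool_rot: [-179.9, 0.0, 4.9]
ft_force: [0.0, -0.2, 0.5]
blue None
white px [(np.int64(451), np.int64(616)), (np.int64(740), np.int64(758)), (np.int64(790), np.int64(799))]
```

View pics/vv.png

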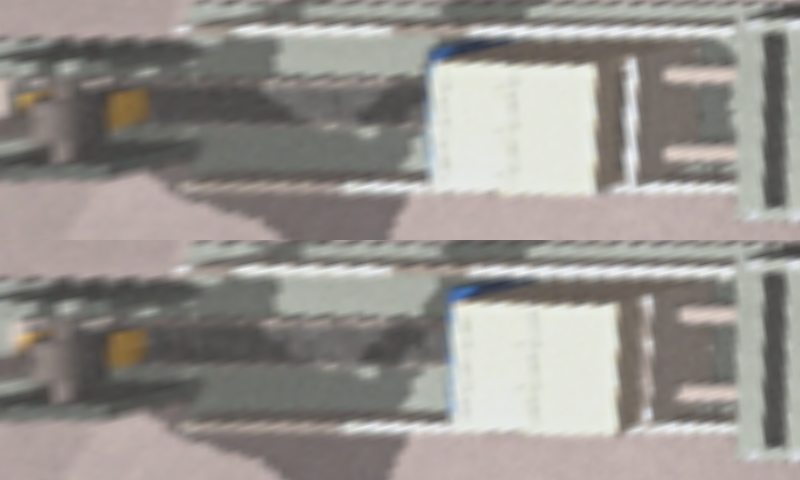

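```bash
python3 -m creep '[0,0,50,0,0,0,0.3, 0,0,100,0,0,0,0.6, -40,-40,120,0,0,0,1, -80,-80,120,0,0,0,1, -120,-120,120,0,0,0,1, -155,-160,120,0,0,0,1, -155,-160,120,0,0,0,1,-155,-160,120,0,0,0,1]'
python3 - <<'E'
from h import *
o=get_obs();im=capture("wrist"); cv2.imwrite("pics/w8.png",im[:,:,::-1]);print(o["eef_pos"],o["tool_rot"],o["opening"])
for d in trace("wrist","card_mid"): print(d["confidence"],d["bbox"])
import pickle; pickle.dump({k:np.array(o[k]) for k in("eef_pos","tool_rot")},open("w8.pkl","wb"))
E
```

```text
clock: 38.58
eef_pos: [455.0, -371.1, 260.3]
tool_rot: [-180.0, -0.0, 4.9]
ft_force: [-0.1, 0.1, -0.3]
opening: 0.999
gripper_force: 0.0
[ 454.97124018 -371.12053719  260.29395879] [-1.79958697e+02 -2.57365941e-02  4.87035344e+00] 0.99884822545188
0.87 [281.7, 106.9, 16.1, 91.4]
```

View pics/w8.png

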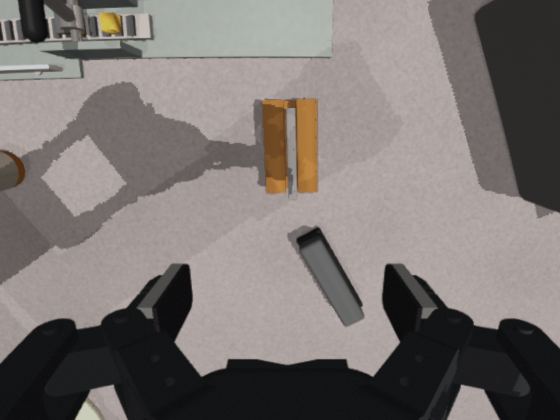

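```bash
python3 - <<'E'
from h import *
o=get_obs();im=capture("wrist"); W=cam("wrist",o)
for d in trace("wrist","card_mid")[:1]:
    m=d["pixels"].astype(np.uint8); (cx,cy),wh,an=cv2.minAreaRect(np.argwhere(m)[:,::-1].astype(np.float32)); print((cx,cy),wh,an,m.sum())
    P=onz(W,cv2.boxPoints(((cx,cy),wh,an)),118); print(P.round(1),P.mean(0))
g=cv2.cvtColor(im,cv2.COLOR_RGB2GRAY)
for y in (115,130,150,170,185,195): print(y,g[y,280:305].tolist())
print([g[y,291] for y in range(98,116)],[g[y,293] for y in range(190,206)])
E
```

```text
(291.5, 154.0) (92.0, 11.0) 90.0 918
[[ 532.6 -364.5  118. ]
 [ 533.4 -373.7  118. ]
 [ 453.8 -381.3  118. ]
 [ 453.  -371.3  118. ]] [ 493.17755222 -372.69831896  118.        ]
115 [90, 90, 89, 76, 78, 82, 90, 136, 152, 156, 157, 158, 158, 153, 149, 125, 84, 111, 126, 127, 129, 128, 128, 129, 129]
130 [87, 85, 84, 77, 69, 77, 93, 123, 147, 155, 150, 148, 148, 147, 148, 139, 101, 113, 125, 127, 128, 129, 129, 129, 129]
150 [79, 77, 76, 75, 67, 76, 85, 102, 133, 143, 144, 145, 146, 147, 148, 142, 100, 79, 112, 125, 127, 128, 129, 129, 130]
170 [91, 89, 88, 88, 84, 70, 76, 82, 83, 86, 87, 95, 132, 144, 134, 139, 123, 85, 103, 117, 119, 122, 124, 127, 134]
185 [140, 139, 136, 135, 134, 123, 128, 134, 111, 99, 102, 101, 107, 142, 156, 157, 147, 105, 100, 113, 118, 118, 119, 120, 120]
195 [159, 160, 159, 157, 153, 151, 155, 155, 131, 142, 152, 153, 155, 156, 157, 156, 148, 137, 151, 161, 165, 166, 166, 166, 167]
[np.uint8(131), np.uint8(118), np.uint8(100), np.uint8(84), np.uint8(77), np.uint8(77), np.uint8(84), np.uint8(84), np.uint8(78), np.uint8(80), np.uint8(107), np.uint8(145), np.uint8(147), np.uint8(147), np.uint8(148), np.uint8(151), np.uint8(152), np.uint8(158)] [np.uint8(155), np.uint8(156), np.uint8(155), np.uint8(155), np.uint8(156), np.uint8(156), np.uint8(156), np.uint8(156), np.uint8(155), np.uint8(152), np.uint8(158), np.uint8(168), np.uint8(169), np.uint8(169), np.uint8(165), np.uint8(163)]
```

```bash
python3 - <<'E'
from h import *
W=cam("wrist"); P=onz(W,[(291,108),(291,115),(291.7,150),(292.5,185),(292.8,199)],118); print(P.round(1)); d=P[0]-P[-1]; print(np.degrees(np.arctan2(d[1],d[0])),np.linalg.norm(d),(P[0]+P[-1])/2)
E
```

```text
[[ 532.9 -368.9  118. ]
 [ 527.2 -369.4  118. ]
 [ 498.  -372.6  118. ]
 [ 467.2 -376.2  118. ]
 [ 454.4 -377.6  118. ]]
6.336056384349057 79.00139977286096 [ 493.6107659  -373.24853071  118.        ]
```

```bash
python3 -m creep '[20,-1,-40,0,0,0.7,0.6, 38.5,-2,-80,0,0,1.4,0.6, 38.5,-2,-120,0,0,1.4,0.6, 38.5,-2,-155,0,0,1.4,0.6, 38.5,-2,-175,0,0,1.4,0.6, 38.5,-2,-179,0,0,1.4,0.6, 38.5,-2,-179,0,0,1.4,0.6, 38.5,-2,-179,0,0,1.4,0, 38.5,-2,-179,0,0,1.4,0, 38.5,-2,-179,0,0,1.4,0, 38.5,-2,-179,0,0,1.4,0,38.5,-2,-179,0,0,1.4,0]'; python3 -m creep '[0,0,15,0,0,0,0,0,0,40,0,0,0,0,0,0,80,0,0,0,0,0,0,119,0,0,0,0,0,0,119,0,0,0,0]'
```

```text
clock: 40.28
eef_pos: [493.4, -374.7, 82.3]
tool_rot: [179.9, -0.1, 6.2]
ft_force: [0.1, 0.8, 5.1]
opening: 0.083
gripper_force: 59.4
clock: 40.9
eef_pos: [494.6, -375.9, 205.2]
tool_rot: [179.6, -0.3, 6.2]
ft_force: [-0.2, 0.8, -0.4]
opening: 0.083
gripper_force: 58.5
```

```bash
python3 -m creep '[0,55,0,0,0,0,0, 0,112,0,0,0,0,0, 0,170,0,0,0,0,0, 0,228,0,0,0,0,0, 0,286,0,0,0,-0.5,0, 0,344,0,0,0,-1,0, 0,402,0,0,0,-1.6,0, 0,460,0,0,0,-1.6,0, 25,515,0,0,0,-1.6,0, 50,570,0,0,0,-1.6,0, 70,620,0,0,0,-1.6,0, 76.5,641,0,0,0,-1.6,0]'; python3 -m creep '[0,0,0,0,0,0,0,0,0,0,0,0,0,0,0,0,0,0,0,0,0]'
python3 - <<'E'
from h import *
o=get_obs();print(o["eef_pos"],o["tool_rot"]);im=capture("wrist"); W=cam("wrist",o); cv2.imwrite("pics/w9.png",im[:,:,::-1])
c,s=np.cos(.0811),np.sin(.0811); g=lambda x,y,z:[597.6+c*x-s*y,-70.1+s*x+c*y,z]
P=proj(W,[g(x,y,55) for x in(44,-44) for y in(332.5,345.5)]); print(P.round(1))
v=im[:,:,::-1].copy(); 
for p in P: cv2.circle(v,tuple(np.round(p*1).astype(int)),1,(0,0,255),-1)
x0,y0=np.maximum(P.mean(0).astype(int)-[130,100],0); cr=v[y0:y0+200,x0:x0+260]; print(x0,y0,cr.shape); cv2.imwrite("pics/w9c.png",cv2.resize(cr,None,fx=3,fy=3,interpolation=2))
E
```

```text
clock: 42.4
eef_pos: [568.9, 269.4, 198.6]
tool_rot: [-180.0, 0.1, 4.8]
ft_force: [0.1, -1.0, -1.1]
opening: 0.083
gripper_force: 58.7
clock: 42.78
eef_pos: [569.2, 265.7, 200.1]
tool_rot: [180.0, 0.0, 4.6]
ft_force: [-0.3, -0.3, -0.4]
opening: 0.086
gripper_force: 58.8
[569.17335915 265.65732354 200.09796559] [1.79983653e+02 3.83616922e-02 4.55719302e+00]
[[290.4 146.3]
 [275.6 146.3]
 [290.3 240.4]
 [276.6 240.4]]
153 93 (200, 260, 3)
```

View pics/w9c.png

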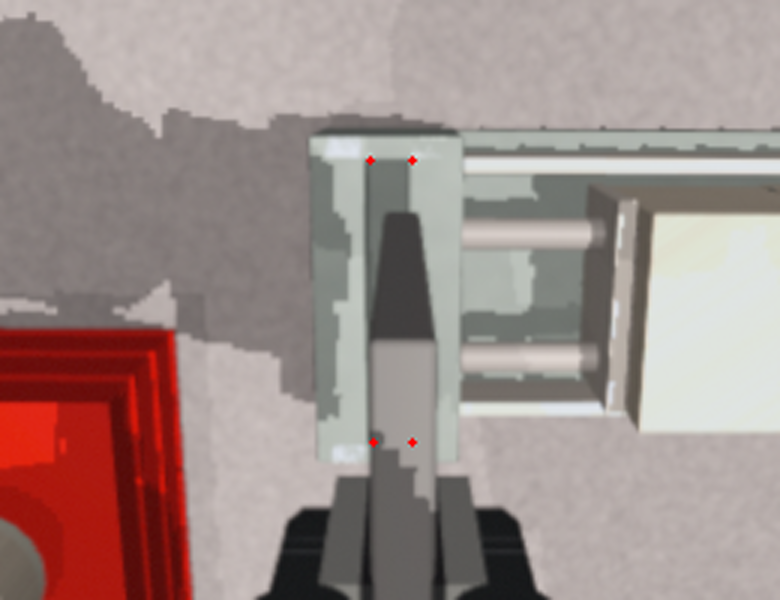

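```bash
python3 - <<'E'
from h import *
o=get_obs();print(o["eef_pos"]); W=cam("wrist",o); c,s=np.cos(.0811),np.sin(.0811)
q=lambda x,y:(x/3+153,y/3+93)
def ch(P): P=P-[597.6,-70.1,0]; return np.c_[P[:,0]*c+P[:,1]*s,-P[:,0]*s+P[:,1]*c].round(1)
print("foot",ch(onz(W,[q(387,213),q(417.5,213)],127.3)),"top",ch(onz(W,[q(371,341),q(434.5,341),q(370,495),q(436,495)],237.3)))
print("slot",ch(onz(W,[q(367,160),q(410,160),q(365.5,200)],55)),"gate front",ch(onz(W,[q(639,200),q(625,412)],61)))
print("tcp",ch(np.array([o["eef_pos"]])))
E
```

```text
[569.31218265 265.75453884 200.31306135]
foot [[ 38.6 339.1]
 [ 38.6 332.3]] top [[ 39.4 339.4]
 [ 39.3 332.3]
 [ 20.4 339.8]
 [ 20.4 331.9]]
slot [[ 44.2 345.8]
 [ 44.1 333.3]
 [ 32.5 346.4]] gate front [[ 33.3 266.9]
 [-31.8 267. ]]
tcp [[ -1. 337.]]
```

```bash
python3 -m creep '[0.7,3.9,0,0,0,0,0, 0.7,3.9,-30,0,0,0,0, 0.7,3.9,-55,0,0,0,0, 0.7,3.9,-67,0,0,0,0, 0.7,3.9,-67,0,0,0,0,0.7,3.9,-67,0,0,0,0]'; python3 -m creep '[0,0,-8,0,0,0,0,0,0,-16,0,0,0,0,0,0,-16,0,0,0,0]'
```

```text
clock: 43.58
eef_pos: [571.0, 270.9, 134.7]
tool_rot: [-180.0, -0.1, 4.6]
ft_force: [-0.2, -0.5, 0.1]
opening: 0.084
gripper_force: 58.8
clock: 43.95
eef_pos: [569.3, 270.5, 116.1]
tool_rot: [180.0, 0.1, 4.6]
ft_force: [0.3, 0.9, -0.4]
opening: 0.088
gripper_force: 58.8
```

Foot is ~13 mm inside the slot, no force. Continue down.

```bash
python3 -m creep '[0,0,-8,0,0,0,0,0,0,-16,0,0,0,0,0,0,-24,0,0,0,0,0,0,-31,0,0,0,0,0,0,-34,0,0,0,0,0,0,-34,0,0,0,0]'; python3 -m creep '[0,0,-2,0,0,0,0,0,0,-2,0,0,0,0]';python3 -m creep '[0,0,-2,0,0,0,0,0,0,-2,0,0,0,0]'
```

```text
clock: 44.7
eef_pos: [570.1, 270.7, 83.2]
tool_rot: [180.0, 0.0, 4.6]
ft_force: [-0.2, -0.6, -0.6]
opening: 0.083
gripper_force: 58.9
clock: 44.95
eef_pos: [570.8, 270.9, 82.3]
tool_rot: [-180.0, -0.1, 4.6]
ft_force: [-0.9, 0.1, 2.9]
opening: 0.081
gripper_force: 59.2
clock: 45.2
eef_pos: [570.9, 271.1, 82.3]
tool_rot: [-180.0, -0.1, 4.7]
ft_force: [-5.4, -1.0, 15.4]
opening: 0.085
gripper_force: 61.3
```

```bash
python3 -m creep '[0,0,2,0,0,0,0,0,0,2,0,0,0,0.4,0,0,2,0,0,0,0.4,0,0,2,0,0,0,0.4,0,0,20,0,0,0,0.4,0,0,60,0,0,0,0.4,0,0,110,0,0,0,0.4,-40,0,150,0,0,0,0.4,-90,0,170,0,0,0,0.4,-90,0,170,0,0,0,0.4]'
python3 - <<'E'
from h import *
o=get_obs();im=capture("wrist"); W=cam("wrist",o); cv2.imwrite("pics/w10.png",im[:,:,::-1])
c,s=np.cos(.0811),np.sin(.0811)
def ch(P): P=P-[597.6,-70.1,0]; return np.c_[P[:,0]*c+P[:,1]*s,-P[:,0]*s+P[:,1]*c].round(1)
for d in trace("wrist","card_mid")[:2]:
    m=d["pixels"].astype(np.uint8); r=cv2.minAreaRect(np.argwhere(m)[:,::-1].astype(np.float32)); print(d["confidence"],r); print(ch(onz(W,cv2.boxPoints(r),118)))
unwarp("u9")
cv2.imwrite("pics/fin.png",np.vstack([cv2.resize(im[:,:,::-1],(480,360)),cv2.resize(cv2.imread("pics/u9.png"),(480,144))]))
E
```

```text
clock: 46.45
eef_pos: [479.0, 271.5, 253.1]
tool_rot: [-179.9, -0.3, 4.7]
ft_force: [-0.3, -1.2, -0.5]
opening: 0.401
gripper_force: 0.0
0.67 ((295.93841552734375, 88.9923095703125), (10.861993789672852, 102.05892181396484), 0.784824550151825)
[[-38.6 346.7]
 [ 40.5 345.9]
 [ 40.4 337.4]
 [-38.7 337.6]]
blue None
white px [(np.int64(453), np.int64(614))]
```

```bash
python3 -c "
from station import *
print(sign_off())"
```

```text
the job is handed in; nothing more can be done
None
```

I've handed the job in, at about 46 s on the robot's clock: the jar is in the basket, and both cartons stand upright in the channel. Twelve full lever strokes pressed the end plate back about 9 mm. The card is seated at the bottom of the holder slot, its top about 2 mm off centre. The bottle was left where it stood.

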